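Feel for the empty cell of the flap-topped crate and stow the tall tin

ROBOT

A 6-joint arm with a two-finger parallel gripper is mounted at the origin on the work surface. World frame = base frame: x ahead of the robot, y to its left, z up, the work surface at z = 0. Lengths are in mm, angles in degrees, forces in N, time in s.
With the tool pointing down it reaches from about 250 to 725 mm from the base axis. Payload 4 kg.
Tool frame: the origin (TCP) lies midway between the tips of the shut fingers; the grasp point (between the pads) lies 19 mm behind it; x points along the fingers, y is the direction in which the jaws open and shut, and the axes are right-handed (so a half turn about x gives the same grasp; the last joint's range is limited). The gripper opens to 85 mm and grips with 20 to 120 N. Pads are 22 mm wide; open, the fingers measure 114 mm over their backs; the gripper's body (76 mm by 85 mm) begins 54 mm behind the grasp point. The pads swing forward as they close: fully open they stand 13 mm farther back than shut.
Start: joints at [-74.771, 13.785, 0.286, 76.501, 0, 90], TCP at [131.339, -482.441, 231.306] pointing down, gripper open.
Joint ranges: [-155.79, 155.79], [-60.16, 107.12], [-62.33, 73.08], [-114, 123.19], [-81.49, 82.49], [-180, 180]. Speed limits (degrees/s): [159.86, 159.86, 180, 180, 180, 180].

INTERFACE

Orientations are given as a 3x3 rotation matrix whose columns are the frame's x, y, z axes.
In Python, from station import robot gives the robot as it stands.
- The arm moves only by the shell command python3 -m handwheel 'ROWS' [OPENING] [FORCE]. ROWS is JSON, a list that holds one entry, the list of rows, each a list of 6 numbers: the shift along the tool's x, y, z in cm, then the turn, a rotation vector about the tool's x, y, z in degrees. A call has 1 to 5 rows; each row is the pose to reach, as a shift and turn from the pose commanded when the call began, along the tool's axes at that moment; what a row does not reach only later rows make up. A row lasts 1/10 s, in which the tool goes at most 50 mm and 8.59 degrees, less where a joint would pass 70% of its speed; a pose out of reach is approached as far as the arm can. A call with a gripper value outside its range is refused whole. OPENING is the opening, from 0 (shut) to 1 (fully open), set as the call begins (- or left out, the last holds). The fingers move at their own pace and stop on an object; FORCE is the grip in N (left out, the last holds). Time passes only in rows, so rows that repeat a pose let the fingers close. It gives the time, the measured TCP pose, the force and the opening at its end, in the units of the state.
- robot.read_state(): the state, without advancing time (a new reading comes with each control period).
- robot.capture(name): name is "scene" or "top" or "wrist"; returns a dict with "color" (480x640x3 uint8, blue, green, red), "intrinsics" (3x3 intrinsics, pixels), "position" and "attitude" of the camera in the world; the wrist camera has in their place "T_tool_cam" (4x4, takes a point from camera to tool coordinates, whose origin is the TCP and whose axes are the tool frame's). Camera axes: x right, y down, z forward; pixel columns grow to the right and rows downward; lengths in mm; the calibration is good to about 2 mm. The wrist camera is an equidistant fisheye: a pixel r from the principal point sees the ray r / f radians off the axis. A picture is of the moment at which its call begins: read the wrist's pose just before it. There is no depth.
- robot.finish_job(): hands the job in, once; it reports no verdict.
The state is a dict: "t": time; "joint_positions": joint angles; "qvel": joint speeds; "effort": joint torques, N m; "tcp_pos": TCP position; "eef_rot": TCP orientation; "wrist_force": force on the tool from outside, world axes, zero at the start; "wrist_torque": the same for the moment, N m; "opening": finger opening in mm.
Only numpy, scipy, OpenCV 4.12 (cv2) and the standard library are available. Lean on these libraries where they do the work, as an engineer would, in place of code of your own. Each camera call takes 0.05 s, during which the arm holds its last target. There are 200 camera calls.

TASK

One of the four flap-covered cells of the crate is empty and cannot be seen: before touching the tall tin, feel for it by pressing the spring flaps in with closed fingers, swinging the empty cell's flap well down and easing every flap back up instead of letting it snap shut. Then pick up the tin and, keeping it upright with its cap up, lower it through that flap until it stands on the floor of the empty cell; set it down gently, do not drop it, let go and move clear. Leave the jar and the wooden offcut where they are.

Things in the scene. Friction and masses are not known exactly. Their poses are not given: they have to be found in the camera images.
- tin: Tall rectangular metal tin with a paper label band and a small black screw cap: 60 (its x) x 40 (its y) x 160 mm tall (its z), plus the cap, 20 mm across and 14 mm high, at the +x end of its top. About 0.5 kg, stands loose on the bench. Origin at the centre of its underside, z up.
- crate: Plywood crate fixed to the bench, 104 (its x) x 350 (its y) x 120 mm high; origin at the centre of its underside, z up. Walls and floor 6 mm; four cells along y, 86 mm apart, each 92 (x) x 80 (y) mm inside, hidden under a grey spring flap. Three cells hold a wooden block reaching to 8-16 mm under the flap; one, differing from run to run, is empty.
- jar: Squat round jar, 68 mm across and 85 mm high, loose bystander; origin at the centre of its underside.
- offcut: Dark wooden offcut block, 70 x 50 x 55 mm high, loose bystander; origin at the centre of its underside.
- cell1 (a point): Centre of cell 1 on the upper face of its closed flap, 116 mm above the bench and 110 mm above the cell's floor; fixed to the crate, does not move with the flap. Cell 1 is at the crate's +y end, cell 4 at its -y end.
- cell2 (a point): Centre of cell 2 on the upper face of its closed flap, 116 mm above the bench and 110 mm above the cell's floor; fixed to the crate, does not move with the flap. Cell 1 is at the crate's +y end, cell 4 at its -y end.
- cell3 (a point): Centre of cell 3 on the upper face of its closed flap, 116 mm above the bench and 110 mm above the cell's floor; fixed to the crate, does not move with the flap. Cell 1 is at the crate's +y end, cell 4 at its -y end.
- cell4 (a point): Centre of cell 4 on the upper face of its closed flap, 116 mm above the bench and 110 mm above the cell's floor; fixed to the crate, does not move with the flap. Cell 1 is at the crate's +y end, cell 4 at its -y end.
- flap1 (a joint): Angle of cell 1's flap (86 x, 76 y, 4 mm thick): 0 closed, level, 4 mm below the rim; grows to 1.55 rad as its crate -x edge swings down into the cell. Hinged along its crate +x edge, 43 mm from the cell centre. Its spring (1-2 N at mid flap, to 5 N near the hinge) snaps it up if let go. Over a full cell it stops below 0.35; over the empty one it swings right down, then leans on what stands there.
- flap2 (a joint): Angle of cell 2's flap (86 x, 76 y, 4 mm thick): 0 closed, level, 4 mm below the rim; grows to 1.55 rad as its crate -x edge swings down into the cell. Hinged along its crate +x edge, 43 mm from the cell centre. Its spring (1-2 N at mid flap, to 5 N near the hinge) snaps it up if let go. Over a full cell it stops below 0.35; over the empty one it swings right down, then leans on what stands there.
- flap3 (a joint): Angle of cell 3's flap (86 x, 76 y, 4 mm thick): 0 closed, level, 4 mm below the rim; grows to 1.55 rad as its crate -x edge swings down into the cell. Hinged along its crate +x edge, 43 mm from the cell centre. Its spring (1-2 N at mid flap, to 5 N near the hinge) snaps it up if let go. Over a full cell it stops below 0.35; over the empty one it swings right down, then leans on what stands there.
- flap4 (a joint): Angle of cell 4's flap (86 x, 76 y, 4 mm thick): 0 closed, level, 4 mm below the rim; grows to 1.55 rad as its crate -x edge swings down into the cell. Hinged along its crate +x edge, 43 mm from the cell centre. Its spring (1-2 N at mid flap, to 5 N near the hinge) snaps it up if let go. Over a full cell it stops below 0.35; over the empty one it swings right down, then leans on what stands there.
Not all that is in view belongs to the job. There is more than one size of the tin; the job needs the smallest.

How it is judged:
By the outcome, as a careful person would: the job done as asked, in the order asked, and still so for the second after the job is handed in, with the robot touching nothing.
It also fails if it takes over 67 s, if anything falls off the work surface, if the arm or the gripper's body presses on something with over 40 N, if the wrist force passes 120 N, or if a joint passes its speed limit or range.

## Working session

There is one attempt and no reset: what is moved stays moved. The work goes in short steps, Python scripts to look and compute and a shell command to move; the robot and the scene stay as the last step left them, time stands still between calls to the robot, and variables do not carry over. Pictures are saved under pics/ and viewed, about 8 in all and at most 12, crops included, and the job is handed in when it is done.

```bash
ls; mkdir -p pics; python3 - <<'E'
from station import robot
import cv2,pickle
s=robot.read_state();print(s)
d={}
for n in("scene","top","wrist"):
    c=robot.capture(n);d[n]=c;cv2.imwrite(f"pics/{n}0.png",c["color"]);print(n,{k:v for k,v in c.items() if k!="color"})
pickle.dump((s,d),open("c0.pkl","wb"))
E
```

```text
pics
{'t': 0.0, 'joint_positions': array([-7.47692682e+01,  1.38328711e+01,  2.14286298e-01,  7.64993357e+01,
        1.07793516e-03,  9.00009122e+01]), 'qvel': array([-0.02016616, -0.04416237,  0.02469147,  0.05642142, -0.02709629,
       -0.04859759]), 'effort': array([-7.25637892e-05, -3.72318006e+01,  2.52406669e+01,  1.68228883e-02,
        7.83488986e-06,  1.45323252e-06]), 'tcp_pos': array([ 131.19841331, -481.84698572,  230.41087411]), 'eef_rot': array([[-5.22523633e-04,  2.62690829e-01, -9.64879918e-01],
       [ 1.99075164e-03, -9.64877864e-01, -2.62691348e-01],
       [-9.99997882e-01, -2.05809871e-03, -1.87807107e-05]]), 'wrist_force': array([ 0.11426583, -0.21593203, -0.83000012]), 'wrist_torque': array([0.01338539, 0.02815544, 0.02462371]), 'opening': 85.10542427910445}
scene {'intrinsics': array([[499.14610692,   0.        , 330.31687661],
       [  0.        , 499.14610692, 239.73817253],
       [  0.        ,   0.        ,   1.        ]]), 'position': array([1062.40771979, -208.96876887,  854.92700045]), 'attitude': array([[ 0.41432991,  0.68431832, -0.60003263],
   
[... 324 characters left out ...]
7578188]), 'attitude': array([[-0.02477014, -0.9910384 ,  0.13126054],
       [-0.99952422,  0.0221377 , -0.02147666],
       [ 0.01837839, -0.13173007, -0.99111524]])}
wrist {'intrinsics': array([[371.64829954,   0.        , 328.30987467],
       [  0.        , 371.64829954, 230.33799754],
       [  0.        ,   0.        ,   1.        ]]), 'T_tool_cam': array([[ 1.55893989e-04, -2.58733040e-01,  9.65948855e-01,
        -1.42439738e+02],
       [ 9.99999973e-01, -1.25213005e-04, -1.94928257e-04,
        -1.92725821e-01],
       [ 1.71383740e-04,  9.65948859e-01,  2.58733014e-01,
        -6.59080126e+01],
       [ 0.00000000e+00,  0.00000000e+00,  0.00000000e+00,
         1.00000000e+00]])}
```

View pics/scene0.png

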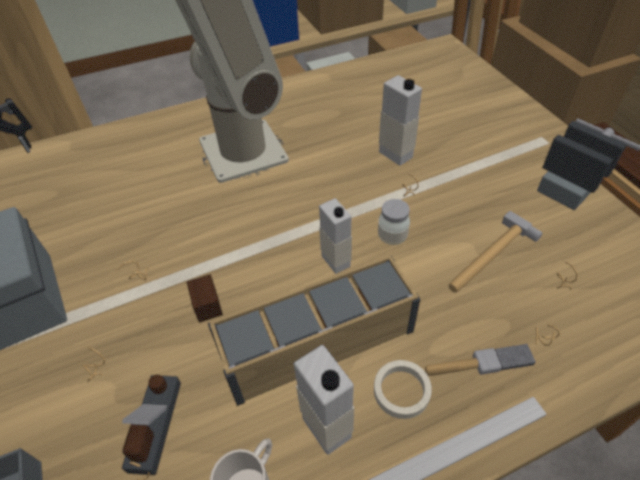

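View pics/top0.png

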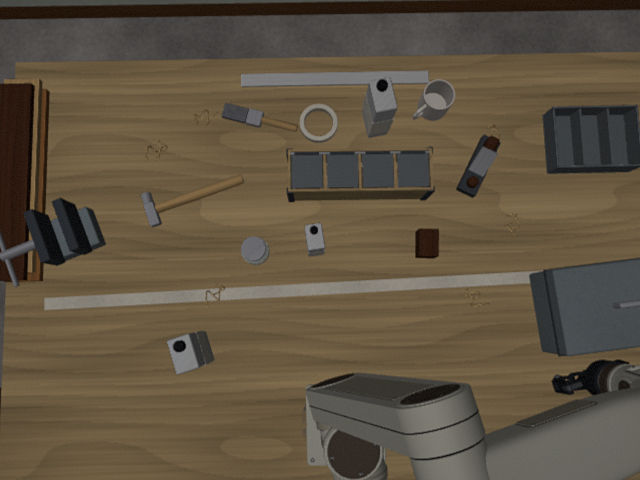

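Scene and top views show three white tins with black caps. In the top view their caps are at (314,230), (179,346) and (382,86). The one at (314,230) beside the crate looks smallest. The crate spans columns 288–432 and rows 150–198, the jar is at (255,250) and the offcut at (427,243). I'll check the choice in one crop.

```bash
cat > h.py <<'E'
import numpy as np,cv2,pickle
from station import robot
def ray(c,u,v):
    K=c["intrinsics"];d=c["attitude"]@np.array([(u-K[0,2])/K[0,0],(v-K[1,2])/K[1,1],1]);return d
def at(c,u,v,z):
    d=ray(c,u,v);p=c["position"];return p+d*(z-p[2])/d[2]
def pix(c,P):
    q=c["attitude"].T@(np.array(P)-c["position"]);K=c["intrinsics"];return (K@(q/q[2]))[:2]
E
python3 - <<'E'
from h import *
s,d=pickle.load(open("c0.pkl","rb"))
t=d["top"]["color"];sc=d["scene"]["color"]
a=cv2.resize(t[135:275,230:450],(800,509),interpolation=cv2.INTER_CUBIC)
cv2.imwrite("pics/ctop.png",a)
b=cv2.resize(sc[190:410,190:430],(654,600),interpolation=cv2.INTER_CUBIC)
cv2.imwrite("pics/cscene.png",b)
for n,(u,v) in dict(s=(314,230),m=(179,346),l=(382,86)).items():
    for z in (174,250): print(n,z,at(d["top"],u,v,z).round())
for u,v in((335,214),(339,212)):print(at(d["scene"],u,v,174).round())
E
```

```text
s 174 [461.  67. 174.]
s 250 [450.  67. 250.]
m 174 [207. 373. 174.]
m 250 [211. 356. 250.]
l 174 [ 801. -102.  174.]
l 250 [772. -92. 250.]
[469.  56. 174.]
[467.  65. 174.]
```

View pics/ctop.png

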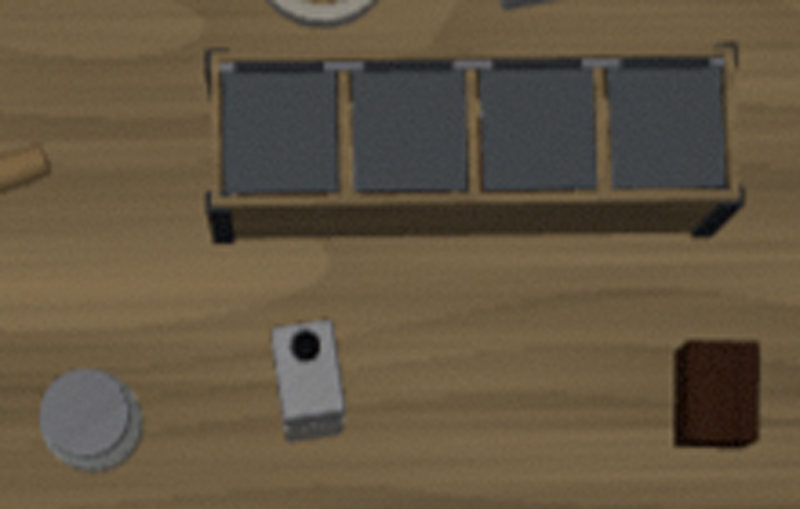

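View pics/cscene.png

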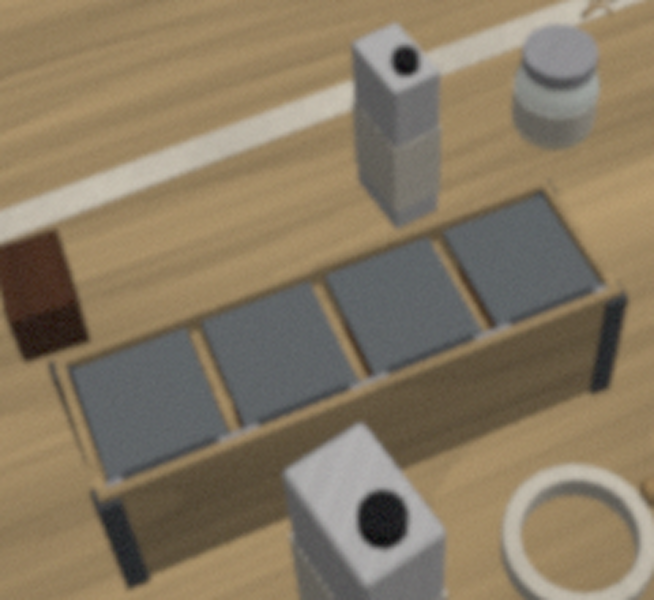

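The crop shows the light hinge marks along the world +x side of the crate (top crop row ~65), so the crate's +x is near world +x. The candidate tin's top corners are at about (272,328), (330,320), (343,410) and (285,418), with its cap at (305,345).

```bash
cat >> h.py <<'E'
def rows(target,R=None):
    """shift cm & rotvec deg in tool axes from measured pose"""
    from scipy.spatial.transform import Rotation as Ro
    s=robot.read_state();R0=s["eef_rot"]
    sh=R0.T@(np.array(target)-s["tcp_pos"])/10
    rv=Ro.from_matrix(R0.T@R).as_rotvec(degrees=True) if R is not None else np.zeros(3)
    print("t",s["t"],"tcp",s["tcp_pos"].round(1),"row",np.r_[sh,rv].round(2));return s
def down(yaw):  # tool x down, tool z along -(yaw dir), y = -left
    c,n=np.cos(np.radians(yaw)),np.sin(np.radians(yaw))
    return np.array([[0,n,-c],[0,-c,-n],[-1,0,0]])
E
python3 - <<'E'
from h import *
s,d=pickle.load(open("c0.pkl","rb"));c=d["top"]
f=lambda u,v,z:at(c,230+(u+.5)*.275-.5,135+(v+.5)*.275-.5,z)
T=[f(u,v,160) for u,v in((272,328),(330,320),(343,410),(285,418))]
print("tin",np.mean(T,0).round(1),[np.linalg.norm(T[i]-T[i-1]).round(1) for i in range(4)])
ax=(T[0]+T[1]-T[2]-T[3]);print("yaw",np.degrees(np.arctan2(ax[1],ax[0])), f(305,345,174).round(1))
C=[f(u,v,116) for u,v in((221,68),(724,58),(727,188),(222,194))]
print("flaps corners",np.round(C,1)); cen=np.mean(C,0);a=C[0]+C[3]-C[1]-C[2];y=a/np.linalg.norm(a)
print("crate",cen.round(1),"yaw",np.degrees(np.arctan2(-y[0],y[1])),[np.linalg.norm(C[i]-C[i-1]).round(1) for i in range(4)])
for k in range(4): print("cell",k+1,(cen+y*(129-86*k)).round(1))
# scene check: corners of flap field in cscene crop (scale 240/654), and tin top
g=lambda u,v,z:at(d["scene"],190+(u+.5)*240/654-.5,190+(v+.5)*220/600-.5,z)
G=[g(*p,116) for p in((603,288),(110,480),(70,368),(542,192))];print(np.round(G,1),np.mean(G,0).round(1))
H=[g(*p,160) for p in((440,70),(397,103),(353,45),(396,24))];print("tin",np.mean(H,0).round(1),g(405,60,174).round(1))
y2=y*1
print("yawcrate",)
for p in (0,1,2,3):
    pass
E
```

```text
tin [448.3  66.4 160. ] [np.float64(58.2), np.float64(37.3), np.float64(58.2), np.float64(37.1)]
yaw 6.839486426698837 [461.7  67.7 174. ]
flaps corners [[ 657.6  119.1  116. ]
 [ 657.9 -217.9  116. ]
 [ 569.  -215.6  116. ]
 [ 572.   120.   116. ]]
crate [614.1 -48.6 116. ] yaw -0.23203413729993347 [np.float64(85.7), np.float64(337.0), np.float64(88.9), np.float64(335.6)]
cell 1 [614.6  80.4 116. ]
cell 2 [614.3  -5.6 116. ]
cell 3 [614.  -91.6 116. ]
cell 4 [ 613.6 -177.6  116. ]
[[ 657.4  116.6  116. ]
 [ 651.5 -215.9  116. ]
 [ 567.2 -216.2  116. ]
 [ 570.4  119.2  116. ]] [611.6 -49.1 116. ]
tin [451.   64.3 160. ] [466.   64.2 174. ]
yawcrate
```

```bash
cat > w.py <<'E'
import sys
from h import *
x,y,z,yaw=map(float,sys.argv[1:5]);s=rows([x,y,z],down(yaw));print("F",s["wrist_force"].round(1),"open",round(s["opening"],1),"q",s["joint_positions"].round(0))
E
python3 w.py 622 -178 140 180
```

```text
t 0.15 tcp [ 131.2 -482.   230.6] row [ 9.0900e+00 -1.6430e+01 -5.5340e+01 -1.6477e+02 -1.3000e-01  2.0000e-02]
F [ 1.1  0.2 -0.1] open 85.3 q [-75.  14.   0.  77.   0.  90.]
```

```bash
python3 -m handwheel '[[[3,-16.4,-55.3,-165,0,0],[3,-16.4,-55.3,-165,0,0],[3,-16.4,-55.3,-165,0,0],[3,-16.4,-55.3,-165,0,0],[3,-16.4,-55.3,-165,0,0]]]' 0 60; python3 w.py 622 -178 180 180
```

```text
t: 0.65
tcp_pos: [344.9, -349.7, 218.0]
eef_rot: [[-0.0, 0.853, -0.522], [0.0, -0.522, -0.853], [-1.0, -0.0, 0.0]]
wrist_force: [0.5, -1.3, -0.0]
opening: 12.4
t 0.65 tcp [ 344.9 -349.7  218. ] row [ 3.8000e+00  1.4670e+01 -2.9110e+01 -1.2147e+02 -1.0000e-02  1.0000e-02]
F [ 0.5 -1.3 -0. ] open 12.4 q [-45.  13.  -3.  74.  -0.  76.]
```

```bash
python3 -m handwheel '[[[3.8,14.7,-29.1,-121.5,0,0],[3.8,14.7,-29.1,-121.5,0,0],[3.8,14.7,-29.1,-121.5,0,0],[3.8,14.7,-29.1,-121.5,0,0],[3.8,14.7,-29.1,-121.5,0,0]]]' >/dev/null; python3 w.py 622 -178 140 180
```

```text
t 1.15 tcp [ 557.  -220.3  188.8] row [ 4.870e+00  7.220e+00 -2.840e+00 -7.846e+01 -3.000e-02  2.000e-02]
F [ 0.7 -1.1  0.1] open 0.1 q [-22.  26.  12.  76.  -0.  57.]
```

```bash
grep -c . h.py >/dev/null; python3 -m handwheel --help 2>&1 | head -5
```

```text
invalid input: not JSON, or not a number
```

```bash
python3 -m handwheel '[[[2,7.2,-2.8,-78.5,0,0],[2,7.2,-2.8,-78.5,0,0],[2,7.2,-2.8,-78.5,0,0],[2,7.2,-2.8,-78.5,0,0],[2,7.2,-2.8,-78.5,0,0]]]' >/dev/null; python3 w.py 622 -178 140 180
```

```text
t 1.65 tcp [ 620.8 -179.6  168.2] row [ 2.820e+00  2.000e-01  1.000e-02 -3.544e+01 -1.100e-01  1.000e-02]
F [ 0.3  0.  -0.5] open 0.3 q [-16.  32.  19.  77.  -0.  19.]
```

```bash
python3 -m handwheel '[[[1,0,0.1,-35.4,0,0],[2,0.1,0.1,-35.4,0,0],[3,0.1,0.1,-35.4,0,0],[4,0.1,0.1,-35.4,0,0],[4.2,0.1,0.1,-35.4,0,0]]]' >/dev/null; python3 w.py 622 -178 117 180
```

```text
t 2.15 tcp [ 621.  -179.7  125.3] row [ 0.83  0.17  0.1  -0.42 -0.21 -0.06]
F [ 0.1  0.4 -0.5] open -0.1 q [-16.  34.  15.  71.   0. -16.]
```

Over cell 4; press in small steps. From here tool x is down, tool y is world +y and tool z is world +x.

```bash
python3 -m handwheel '[[[0.5,0,0,0,0,0],[0.9,0,0,0,0,0],[1.2,0,0,0,0,0]]]' |egrep 'tcp|force'; python3 -m handwheel '[[[0.25,0,0,0,0,0],[0.5,0,0,0,0,0]]]' |egrep 'tcp|force';
```

```text
tcp_pos: [622.3, -180.1, 115.4]
wrist_force: [-0.1, -0.3, 1.2]
tcp_pos: [622.4, -180.1, 110.7]
wrist_force: [0.3, 0.6, 1.4]
```

```bash
python3 -m handwheel '[[[0.2,0,0,0,0,0],[0.3,0,0,0,0,0]]]' |egrep 'tcp|force'; python3 -m handwheel '[[[0.2,0,0,0,0,0],[0.2,0,0,0,0,0]]]' |egrep 'tcp|force';
```

```text
tcp_pos: [622.8, -180.1, 107.7]
wrist_force: [-0.1, 0.2, 1.2]
tcp_pos: [622.2, -180.1, 105.3]
wrist_force: [0.5, -0.0, 1.1]
```

```bash
python3 -m handwheel '[[[0.2,0,0,0,0,0],[0.3,0,0,0,0,0]]]' |egrep 'tcp|force'; python3 -m handwheel '[[[0.2,0,0,0,0,0],[0.2,0,0,0,0,0]]]' |egrep 'tcp|force';
```

```text
tcp_pos: [622.1, -180.1, 102.2]
wrist_force: [-0.2, 0.1, 1.4]
tcp_pos: [621.8, -180.0, 99.9]
wrist_force: [-0.3, -0.0, 2.2]
```

```bash
python3 -m handwheel '[[[0.2,0,0,0,0,0],[0.4,0,0,0,0,0],[0.5,0,0,0,0,0]]]' |egrep 'tcp|force'; python3 -m handwheel '[[[0.3,0,0,0,0,0],[0.6,0,0,0,0,0],[0.8,0,0,0,0,0]]]' |egrep 'tcp|force';
```

```text
tcp_pos: [622.0, -180.0, 95.0]
wrist_force: [-0.3, -0.1, 1.6]
tcp_pos: [621.9, -180.0, 86.9]
wrist_force: [-0.6, 0.3, 2.1]
```

The flap keeps giving at about 2 N some 29 mm down, so cell 4 is empty. I'll swing it well down.

```bash
python3 -m handwheel '[[[0.5,0,0,0,0,0],[1,0,0,0,0,0],[1.4,0,0,0,0,0],[1.4,0,0,0,0,0]]]' |egrep 'tcp|force'; python3 -m handwheel '[[[0.4,0,0,0,0,0],[0.8,0,0,0,0,0],[1.0,0,0,0,0,0],[1.0,0,0,0,0,0]]]' |egrep 'tcp|force';
```

```text
tcp_pos: [621.2, -179.9, 72.0]
wrist_force: [-1.0, -0.0, 0.3]
tcp_pos: [622.5, -179.4, 63.5]
wrist_force: [0.4, 2.9, 1.7]
```

```bash
python3 - <<'E'
from h import *
c=robot.capture("scene");cv2.imwrite("pics/s1.png",cv2.resize(c["color"][190:430,170:430],(650,600)))
E
```

```text
(no output)
```

View pics/s1.png

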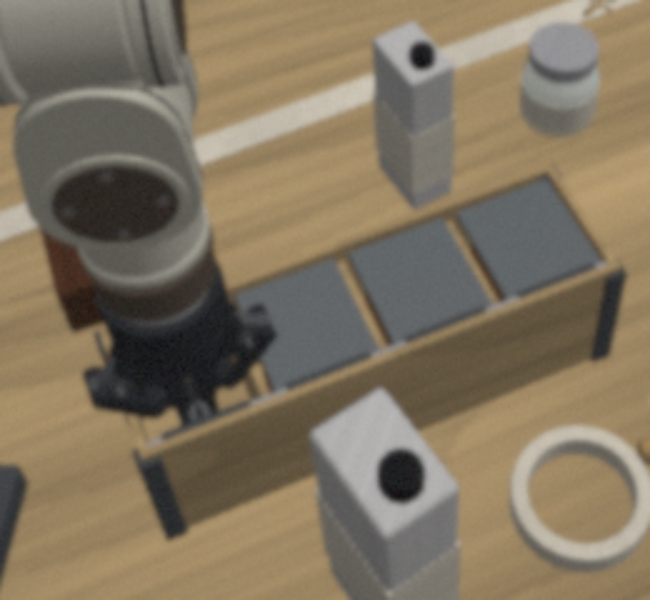

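The fingers are inside the cell at crop (195,400) with the flap swung down. The knuckles are close to the walls, so this is deep enough. Now I ease it up.

```bash
python3 -m handwheel '[[[-0.4,0,0,0,0,0],[-0.8,0,0,0,0,0],[-1.2,0,0,0,0,0],[-1.6,0,0,0,0,0],[-2,0,0,0,0,0]]]' |egrep 'tcp|force'; python3 -m handwheel '[[[-0.3,0,0,0,0,0],[-0.6,0,0,0,0,0],[-0.9,0,0,0,0,0],[-1.2,0,0,0,0,0],[-1.4,0,0,0,0,0]]]' |egrep 'tcp|force'; python3 -m handwheel '[[[-0.2,0,0,0,0,0],[-0.4,0,0,0,0,0],[-0.5,0,0,0,0,0],[-0.6,0,0,0,0,0],[-0.7,0,0,0,0,0]]]' |egrep 'tcp|force'; python3 -m handwheel '[[[-0.1,0,0,0,0,0],[-0.2,0,0,0,0,0],[-0.3,0,0,0,0,0],[-0.4,0,0,0,0,0],[-0.5,0,0,0,0,0]]]' |egrep 'tcp|force'; python3 -m handwheel '[[[-0.1,0,0,0,0,0],[-0.2,0,0,0,0,0],[-0.3,0,0,0,0,0],[-0.4,0,0,0,0,0],[-0.5,0,0,0,0,0]]]' |egrep 'tcp|force';python3 -m handwheel '[[[-0.1,0,0,0,0,0],[-0.2,0,0,0,0,0],[-0.3,0,0,0,0,0],[-0.4,0,0,0,0,0],[-0.5,0,0,0,0,0]]]' |egrep 'tcp|force'; python3 w.py 452 65 250 187
```

```text
tcp_pos: [622.0, -180.3, 83.8]
wrist_force: [-2.5, -0.3, 0.3]
tcp_pos: [622.4, -180.1, 97.9]
wrist_force: [-2.1, -1.2, -0.1]
tcp_pos: [622.2, -180.0, 104.4]
wrist_force: [-1.7, -0.8, 1.4]
tcp_pos: [622.3, -180.1, 109.6]
wrist_force: [-1.2, 0.3, 0.9]
tcp_pos: [622.3, -180.1, 114.5]
wrist_force: [-0.4, 0.4, 1.7]
tcp_pos: [622.3, -180.0, 119.3]
wrist_force: [0.3, -0.3, -0.9]
t 7.9 tcp [ 622.3 -180.   119.3] row [-13.07  24.37 -17.22  -7.45   0.    -0.  ]
F [ 0.3 -0.3 -0.9] open 0.2 q [-16.  34.  14.  70.   0. -16.]
```

```bash
python3 -m handwheel '[[[-5,0,0,0,0,0],[-10,0,0,0,0,0],[-13,4,-3,-2,0,0],[-13,8,-6,-5,0,0],[-13,12,-9,-7.4,0,0]]]' 1 60 >/dev/null; python3 w.py 450 65.5 250 187
```

```text
t 8.4 tcp [537.6 -64.5 251. ] row [ 0.06 13.97 -7.12 -0.03  0.24  0.03]
F [ 1.1  0.9 -0.9] open 72.2 q [ -7.  18.   9.  81.   0. -14.]
```

```bash
python3 -m handwheel '[[[0,4.5,-2.3,0,0,0],[0,9,-4.6,0,0,0],[0,13,-6.6,0,0,0],[0,14,-7.1,0,0,0],[0,14,-7.1,0,0,0]]]' >/dev/null; python3 w.py 450 65.5 250 187; python3 - <<'E'
from h import *
s=robot.read_state();c=robot.capture("wrist")
pickle.dump((s,c),open("w1.pkl","wb"));im=c["color"].copy()
T=c["T_tool_cam"];K=c["intrinsics"]
def wp(P):
    t=s["eef_rot"].T@(np.array(P)-s["tcp_pos"]);q=T[:3,:3].T@(t-T[:3,3]);th=np.arctan2(np.hypot(q[0],q[1]),q[2]);n=np.hypot(q[0],q[1])
    return K[0,2]+K[0,0]*th*q[0]/n,K[1,2]+K[0,0]*th*q[1]/n
a=np.radians(7);ex=np.array([np.cos(a),np.sin(a)]);ey=np.array([-ex[1],ex[0]])
for sx,sy in((1,1),(1,-1),(-1,-1),(-1,1)):
    p=np.array([449.5,65.5])+ex*30*sx+ey*20*sy;u=wp([*p,160]);print(np.round(u));cv2.circle(im,tuple(int(v) for v in np.round(u)),2,(0,0,255),-1)
cv2.imwrite("pics/w1.png",im)
E
```

```text
t 8.9 tcp [449.5  66.4 249.9] row [-0.01 -0.1   0.04  0.14  0.07  0.01]
F [1.1 0.  0.2] open 85.8 q [ 8.  8. -4. 78. -0.  1.]
[356. 277.]
[297. 277.]
[295. 188.]
[358. 188.]
```

View pics/w1.png

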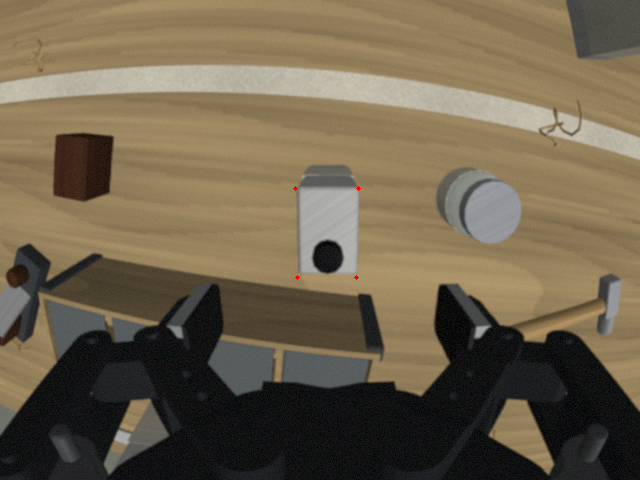

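The wrist view shows the tin top at u 299–358, v 187–274 with the cap at (328,256), matching the projected estimate to about 1 mm. I'll descend and grip.

```bash
python3 -m handwheel '[[[3,0,-0.1,0,0,0],[6,0,-0.1,0,0,0],[9,0,-0.1,0,0,0],[11.5,0,-0.1,0,0,0],[13.2,0,-0.1,0,0,0]]]' |egrep 'tcp|force'; python3 -m handwheel '[[[0,0,0,0,0,0],[0,0,0,0,0,0],[0,0,0,0,0,0],[0,0,0,0,0,0],[0,0,0,0,0,0]]]' 0 60; python3 w.py 448 66 118 187
```

```text
tcp_pos: [449.3, 63.3, 115.1]
wrist_force: [-0.3, -1.0, 0.7]
t: 9.95
tcp_pos: [450.6, 65.1, 118.6]
eef_rot: [[0.004, -0.121, 0.993], [0.0, 0.993, 0.121], [-1.0, -0.0, 0.004]]
wrist_force: [0.6, 0.2, 2.4]
opening: 39.7
t 9.95 tcp [450.6  65.1 118.6] row [ 0.06  0.12 -0.25 -0.06  0.21  0.01]
F [0.6 0.2 2.4] open 39.7 q [  8.  14. -18.  58.  -0.   1.]
```

```bash
python3 -m handwheel '[[[-1,0,0,0,0,0],[-3,0,0,0,0,0],[-6,0,0,0,0,0],[-10,0,0,0,0,0],[-13,0,0,0,0,0]]]' |egrep 'tcp|force|opening'; python3 -m handwheel '[[[-1.5,-1,0,0,0,0],[-2,-3,1,2,0,0],[-2,-6,3,4,0,0],[-2,-9,5,6,0,0],[-2,-12,7,7,0,0]]]' |egrep 'tcp|force|opening'; python3 w.py 608 -178 266 179.7
```

```text
tcp_pos: [448.3, 65.0, 249.2]
wrist_force: [0.8, 0.3, -4.9]
opening: 38.9
tcp_pos: [532.7, -46.4, 267.1]
wrist_force: [1.1, 0.8, -5.0]
opening: 39.1
t 10.95 tcp [532.7 -46.4 267.1] row [  0.09 -13.15   7.55   0.22  -0.13  -0.02]
F [ 1.1  0.8 -5. ] open 39.1 q [-5. 17. 10. 83.  0. -5.]
```

```bash
python3 -m handwheel '[[[0,-3.5,2,0,0,0],[0,-7,4,0,0,0],[0,-10,5.7,0.2,0,0],[0,-12.2,7,0.2,0,0],[0,-13.1,7.5,0.2,0,0]]]' |egrep 'force|opening'; python3 -m handwheel '[[[0,0,0,0,0,0],[0,0,0,0,0,0]]]'|egrep 'force|opening';python3 w.py 608 -178 266 179.7; python3 - <<'E'
from h import *
c=robot.capture("scene");cv2.imwrite("pics/s2.png",cv2.resize(c["color"][190:430,170:430],(650,600)))
c=robot.capture("top");cv2.imwrite("pics/t2.png",cv2.resize(c["color"][100:275,260:470],(720,600)))
E
```

```text
wrist_force: [0.1, 0.3, -4.9]
opening: 39.5
wrist_force: [0.8, 0.1, -5.0]
opening: 39.1
t 11.65 tcp [ 607.1 -175.7  266.8] row [ 0.08 -0.23  0.09  0.07 -0.13 -0.08]
F [ 0.8  0.1 -5. ] open 39.1 q [-16.  29.  28.  89.   0. -16.]
```

View pics/s2.png

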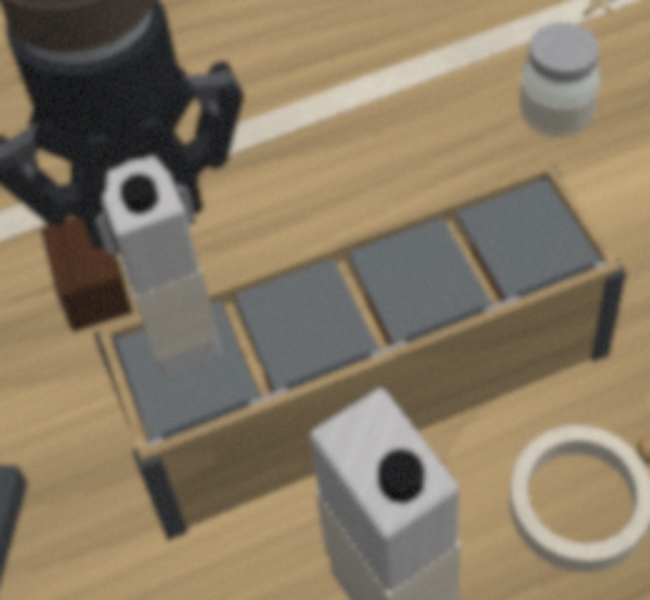

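Tin upright over flap 4. The visible bottom +x corners are at crop (162,372) and (220,350); I'll check the tin's position from those.

```bash
python3 - <<'E'
from h import *
c=robot.capture("scene")
for u,v in((162,372),(220,350)):print(at(c,170+u*.4,190+v*.4,148).round(1))
print([ ((pix(c,[607-2+30,y,148])-[170,190])/.4).round() for y in(-198,-158)])
E
python3 -m handwheel '[[[1,-0.2,-0.1,0,0,0],[1.9,-0.2,-0.1,0,0,0],[2.6,-0.2,-0.1,0,0,0],[3,-0.2,-0.1,0,0,0]]]'|egrep 'tcp|force|opening'
```

```text
[ 627.4 -194.8  148. ]
[ 628.  -155.8  148. ]
[array([161., 383.]), array([220., 360.])]
tcp_pos: [606.2, -178.3, 235.7]
wrist_force: [-0.3, -0.1, -5.1]
opening: 39.1
```

```bash
python3 -m handwheel '[[[-0.3,0,0.3,0,0,0],[-0.3,0,0.6,0,0,0],[0.2,0,0.6,0,0,0],[0.6,0,0.6,0,0,0],[1,0,0.6,0,0,0]]]'|egrep 'tcp|force|opening';python3 -m handwheel '[[[0.4,0,0,0,0,0],[0.8,0,0,0,0,0],[1.2,0,0,0,0,0],[1.6,0,0,0,0,0],[2,0,0,0,0,0]]]'|egrep 'tcp|force|opening'
```

```text
tcp_pos: [613.6, -178.8, 227.9]
wrist_force: [-0.2, 0.1, -1.4]
opening: 39.4
tcp_pos: [612.4, -178.6, 206.5]
wrist_force: [-1.4, -1.3, -4.1]
opening: 39.7
```

```bash
python3 -m handwheel '[[[0.4,0,0,0,0,0],[0.8,0,0,0,0,0],[1.2,0,0,0,0,0],[1.6,0,0,0,0,0],[2,0,0,0,0,0]]]'|egrep 'tcp|force|opening';python3 -m handwheel '[[[0.4,0,0,0,0,0],[0.8,0,0,0,0,0],[1.2,0,0,0,0,0],[1.6,0,0,0,0,0],[2,0,0,0,0,0]]]'|egrep 'tcp|force|opening';python3 -m handwheel '[[[0.4,0,0,0,0,0],[0.8,0,0,0,0,0],[1.2,0,0,0,0,0],[1.4,0,0,0,0,0],[1.6,0,0,0,0,0]]]'|egrep 'tcp|force|opening'
```

```text
tcp_pos: [612.9, -178.7, 186.8]
wrist_force: [-1.1, -0.1, -4.5]
opening: 39.4
tcp_pos: [613.0, -178.7, 166.9]
wrist_force: [-0.8, 0.2, -4.6]
opening: 39.5
tcp_pos: [612.9, -178.7, 151.1]
wrist_force: [-0.5, 0.3, -5.0]
opening: 39.4
```

```bash
python3 -m handwheel '[[[0.5,0,0,0,0,0],[1,0,0,0,0,0],[1.5,0,0,0,0,0],[1.8,0,0,0,0,0],[1.9,0,0,0,0,0]]]'|egrep 'tcp|force|opening';python3 -m handwheel '[[[0.1,0,0,0,0,0],[0.2,0,0,0,0,0],[0.3,0,0,0,0,0],[0.4,0,0,0,0,0],[0.4,0,0,0,0,0]]]'|egrep 'tcp|force|opening'
```

```text
tcp_pos: [612.5, -178.6, 131.5]
wrist_force: [-1.1, 0.8, -4.7]
opening: 39.6
tcp_pos: [612.9, -178.7, 128.2]
wrist_force: [-1.1, -1.0, -4.7]
opening: 39.2
```

```bash
python3 -m handwheel '[[[0.1,0,0,0,0,0],[0.2,0,0,0,0,0],[0.2,0,0,0,0,0]]]'|egrep 'tcp|force|opening'
```

```text
tcp_pos: [612.8, -178.7, 126.1]
wrist_force: [-1.3, 0.1, -5.3]
opening: 39.3
```

```bash
python3 -m handwheel '[[[0.05,0,0,0,0,0],[0.1,0,0,0,0,0],[0.1,0,0,0,0,0]]]'|egrep 'tcp|force';python3 -m handwheel '[[[0.05,0,0,0,0,0],[0.05,0,0,0,0,0]]]'|egrep 'tcp|force'
```

```text
tcp_pos: [612.9, -178.7, 125.2]
wrist_force: [-2.1, -0.0, -6.0]
tcp_pos: [613.0, -178.7, 124.8]
wrist_force: [-0.2, 0.1, -5.7]
```

```bash
python3 -m handwheel '[[[0.05,0,0,0,0,0],[0.05,0,0,0,0,0]]]'|egrep 'tcp|force';python3 -m handwheel '[[[0.05,0,0,0,0,0],[0.05,0,0,0,0,0]]]'|egrep 'tcp|force'
```

```text
tcp_pos: [613.0, -178.7, 124.8]
wrist_force: [-1.0, 0.7, -2.0]
tcp_pos: [613.1, -178.7, 124.7]
wrist_force: [-3.8, 0.6, 2.6]
```

The floor is taking the weight: wrist z force went from −5 to +2.6 N at the expected height. I'll release and rise.

```bash
python3 -m handwheel '[[[0,0,0,0,0,0],[0,0,0,0,0,0],[0,0,0,0,0,0],[0,0,0,0,0,0]]]' 0.75 20|egrep 'tcp|force|opening';python3 -m handwheel '[[[-0.5,0,0,0,0,0],[-1.5,0,0,0,0,0],[-3,0,0,0,0,0],[-5,0,0,0,0,0],[-8,0,0,0,0,0]]]'|egrep 'tcp|force|opening';python3 -m handwheel '[[[-4,0,0,0,0,0],[-8,0,0,0,0,0],[-8,0,-4,0,0,0],[-8,0,-8,0,0,0],[-8,0,-12,0,0,0]]]'|egrep 'tcp|force|opening'
python3 - <<'E'
from h import *
c=robot.capture("scene");cv2.imwrite("pics/s3.png",cv2.resize(c["color"][190:430,170:430],(650,600)))
s=robot.read_state();print(s["t"])
c=robot.capture("top");cv2.imwrite("pics/t3.png",cv2.resize(c["color"][100:275,230:470],(800,583)))
E
```

```text
tcp_pos: [613.3, -178.8, 124.0]
wrist_force: [0.3, 0.3, -0.6]
opening: 63.9
tcp_pos: [612.1, -178.4, 203.9]
wrist_force: [0.7, 0.4, 0.1]
opening: 64.4
tcp_pos: [492.3, -178.2, 285.0]
wrist_force: [0.1, 1.2, 0.6]
opening: 64.1
18.35
```

View pics/s3.png

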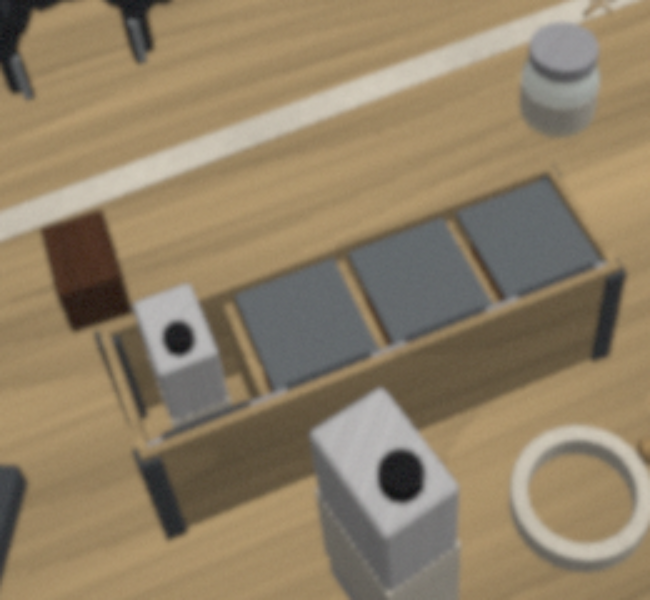

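View pics/t3.png

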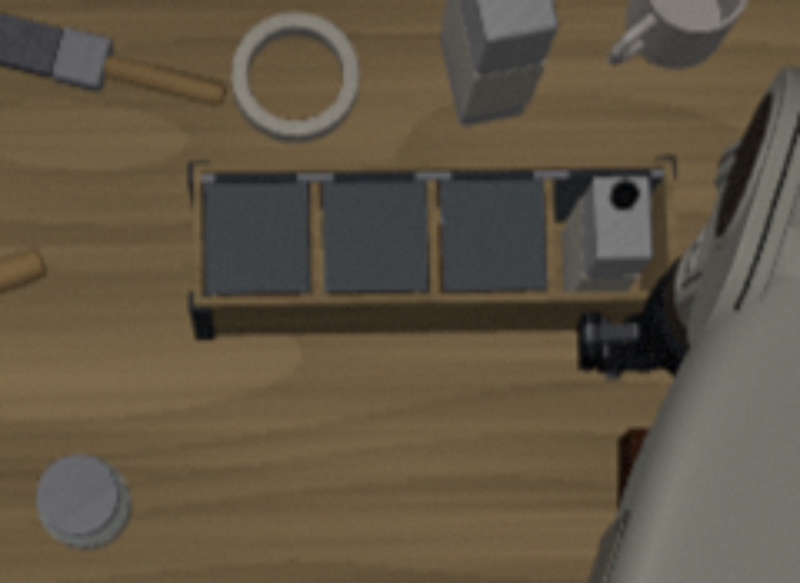

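The scene view shows the tin standing upright in cell 4 with its cap at crop (178,338) and the flap down at its side. The jar at (560,80), offcut at (85,270) and other flaps are unchanged, and the gripper is clear. I'll hand in.

```bash
python3 -m handwheel '[[[0,0,0,0,0,0],[0,0,0,0,0,0],[0,0,0,0,0,0]]]'|egrep 'tcp|force'; python3 - <<'E'
from h import *
c=robot.capture("scene");print(at(c,170+178*.4,190+338*.4,180).round(1))
print(robot.finish_job())
E
```

```text
tcp_pos: [494.4, -178.3, 284.2]
wrist_force: [0.5, 0.3, 0.1]
[ 628.3 -179.2  180. ]
the job is handed in; nothing more can be done
None
```

The smallest tin now stands upright, cap up, on the floor of cell 4, and the job was handed in at about 18.7 s.

- **Finding the cell:** I felt cell 4 first with closed fingers. Its flap gave about 52 mm at roughly 2 N, so I took it as empty and did not press flaps 1–3. I eased flap 4 back up in small steps; wrist forces stayed at 3 N or less.
- **Placing the tin:** I gripped the tin at 39.7 mm, carried it over and lowered it through flap 4. It touched the floor at the expected height, with the wrist z force going from −5 to +2.6 N. I then opened the fingers and moved clear.
- **Last checks:** The final pictures show the tin upright with flap 4 down beside it, and the other three flaps closed. The jar and offcut look unmoved in the scene view. The cap came out at about (628, −179) in that view, where I expected it, and the wrist force was about zero.
- **One disagreement:** Before lowering, two estimates of the tin's x position differed by about 7 mm, so I moved it 6 mm towards +x, and it went in without touching the walls.

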